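# Weigh a turned blank on the notched-beam bench scale

## Robot

A 6-joint arm with a two-finger parallel gripper is mounted at the origin on the work surface. World frame = base frame: x ahead of the robot, y to its left, z up, the work surface at z = 0. Lengths are in m, angles in rad, forces in N, time in s.
With the tool pointing down it reaches from about 0.275 to 1 m from the base axis. Payload 8.4 kg.
Tool frame: the origin (TCP) lies where the fingers leave the gripper's body, on its centre line; the fingertips stand manip.tcp_to_tips ahead of it and the grasp point (between the pads) lies 54 mm ahead of it (manip.tcp_to_tips is the distance from the TCP to the fingertips, in m); z points along the fingers, y is the direction in which the jaws open and shut (so a half turn about z gives the same grasp; the last joint's range is limited). The gripper opens to 85 mm and grips with 20 to 120 N. Pads are 22 mm wide; open, the fingers measure 114 mm over their backs; the gripper's body (76 mm by 85 mm) begins 54 mm behind the grasp point. The pads swing forward as they close: fully open they stand 13 mm farther back than shut.
Start: joints at [-1.216, 0.353, 1.633, -0, 1.155, -0.002], TCP at [0.218, -0.586, 0.304] pointing down, gripper open.
Joint ranges: [-2.63, 2.63], [-0.92, 2.1], [0.06, 2.66], [-1.3, 4.44], [0, 2.69], [-3.02, 3.02]. Speed limits (rad/s): [2.22, 2.22, 2.79, 3.14, 3.14, 3.14].

## Interface

Orientations are given as [roll, pitch, yaw] about the fixed x, y, z axes, in that order (R = Rz(yaw) Ry(pitch) Rx(roll)).
In Python, from rig import manip gives the robot as it stands. The module is installed in compiled form; this text tells all that it offers. Calls block until the motion is done:
- manip.move_ptp(position, orientation): joint-space move of the TCP to a pose.
- manip.line_to(position, orientation=None, velocity=0.15, stop_force=None): straight line of the TCP; orientation=None keeps the orientation; velocity is the mean speed in m/s. With stop_force (N) it stops when the force on the tool has changed by that much, and returns True; else False.
- manip.set_joints(angles): joint-space move.
- manip.release() and manip.grab(effort=None): open the fingers fully, or close them until they stop; effort is the grip in N (None keeps the last).
- manip.hold(seconds).
- manip.ik(position, orientation): joint angles nearest the present ones, or None.
- manip.observe(): the state.
- manip.grab_frame(name): name is "scene" or "top" or "wrist"; returns a dict with "frame" (480x640x3 uint8, red, green, blue), "vertical_fov" (degrees; the focal length in pixels is half the picture's height over the tangent of half this angle, whatever the lens; pixels are square), "cx", "cy" (the principal point, pixels), "R" (3x3) and "t" (3): a world point X has camera coordinates R X + t; the wrist camera has in their place "T_tool_cam" (4x4, takes a point from camera to tool coordinates, whose origin is the TCP and whose axes are the flange's). Camera axes: x right, y down, z forward; pixel columns grow to the right and rows downward; lengths in m; the calibration is good to about 2 mm. A picture is of the moment at which its call begins: read the wrist's pose just before it. There is no depth.
A pose or a line that the arm cannot do raises manip.IKError and nothing moves.
- manip.hand_in(): hands the job in, once; it reports no verdict.
The state is a dict: "time_s": time; "qpos": joint angles; "qd": joint speeds; "effort": joint torques, N m; "tcp_pos": TCP position; "tcp_rot": TCP orientation; "contact_force": force on the tool from outside, world axes, zero at the start; "moment": the same for the moment, N m; "width": finger opening in m.
Only numpy, scipy, OpenCV 4.12 (cv2) and the standard library are available. Lean on these libraries where they do the work, as an engineer would, in place of code of your own. Each camera call takes 0.05 s, during which the arm holds its last target.

## Task

Stand the stepped round steel blank, spigot up, gently in the middle of the scale's pan and let go of it. Then, pushing the poise lightly by its stem without pinching or forcing it, slide it along the notched beam to the notch where the pointer stands still in the gap between the two index teeth, and leave the scale to itself. Leave everything else on the bench where it is.

Things in the scene. Friction and masses are not known exactly. Their poses are not given: they have to be found in the camera images.
- scale: Grey bench scale, fixed. Origin: under the pivot, at bench level; +y along the notched beam to the poise, -y to the pan, x across. Base plate x +-75, y -170 to +100, 22 mm high. Column 52 (x) x 50 (y) x 142 mm high, pivot at 130 mm. Bar of the beam 10 wide, 22 high, y -130 to +310, at pivot height. The robot must never load the scale by over 20 N in all; a pinch counts both sides.
- beam (a joint): Angle of the beam (rad): 0 = level, pointer centred; positive = poise end down, pan up, pointer leaning to +y of the scale. Stops at -0.11 and +0.11. Settles about 1.5 s after it is left free. One notch further out adds about 0.04 rad, unless the beam lies on a stop.
- poise (a joint): Travel of the poise away from the pivot (m), 0 to 0.152; at 0 its centre is 120 mm from the pivot. A spring catch holds it in notches at 0, 0.008, 0.016 ... 0.152; a push of about 5 N along the beam takes it to the next, where it snaps in. Each notch stands for about 40 g in the pan; 0 balances 120 g.
- poise_top (a point): Centre of the top of the poise's upright round stem (16 mm diameter, 45 mm tall), by which it is pushed. Below it the poise is a dark steel block round the beam, 44 mm across it, 26 mm along it, 50 mm high. Stem top 65 mm, block top 20 mm above the beam's centre line. Rises and sinks with the beam by up to 30 mm.
- pan_top (a point): Centre of the flat floor of the round aluminium pan, 110 mm from the pivot to -y, 156 mm above the bench when the beam is level, 12 mm up or down with it. The pan stays level and yields downwards as it is loaded; setting down with over 25 N is too hard. Floor about 80 mm wide; sloping rim 110 mm across, 11 mm high.
- pointer_tip (a point): Tip of the thin upright pointer on the beam, 180 mm above the pivot; it swings along y of the scale, 20 mm to either side.
- index (a point): Fixed point where the pointer tip stands when centred, midway between two small dark teeth (gap 14 mm along y of the scale) on a plate 66 mm wide on a post above the column, 307 mm high, on the -x side of the pointer.
- blank: Turned steel blank, standing: round foot 56 mm diameter, 34 mm high, and above it a round spigot 30 mm diameter, 40 mm tall (74 mm in all), by which it is gripped. Bored out from below to an unknown depth: between 0.4 and 0.73 kg. Origin: centre of its underside, z up.
- offcut: Square steel offcut 45 x 45 x 60 mm high, no part of the job; stands near the blank, the two may have changed places. Origin: centre of underside.
- bracket: Dark steel angle bracket, 60 x 50 x 56 mm, to be left alone.
- collar: Steel shaft collar, 60 mm across, 22 mm high, lying flat, to be left alone.
- wrench: Steel wrench lying on the bench, to be left alone.
- brush: Bench brush lying behind the scale, to be left alone.
- jar: Closed glass jar, 68 mm across, 90 mm high, to be left alone.
- hammer: Hammer lying on the bench, to be left alone.
There are look-alikes about, which are no part of the job. What is shaped like the blank but brown or purple is not meant.

How it is judged:
By the outcome, as a careful person would: the job done as asked, in the order asked, and still so for the second after the job is handed in, with the robot touching nothing.
It also fails if it takes over 72 s, if anything falls off the work surface, if the arm or the gripper's body presses on something with over 40 N, if the wrist force passes 120 N, or if a joint passes its speed limit or range.

## Working session

There is one attempt and no reset: what is moved stays moved. The work goes in short steps, each a Python script; the robot and the scene stay as the last script left them, time stands still between calls to the robot, and variables do not carry over. Pictures are saved under pics/ and viewed, and the job is handed in when it is done.

```bash
mkdir -p pics; ls; python3 - <<'E'
from rig import manip
import cv2
s=manip.observe();print(s, manip.tcp_to_tips)
for n in("scene","top","wrist"):
    f=manip.grab_frame(n);cv2.imwrite(f"pics/{n}0.png",f["frame"][:,:,::-1])
    print(n,{k:v for k,v in f.items() if k!="frame"})
E
```

```text
pics
{'time_s': 0.0, 'qpos': array([-1.21641751e+00,  3.53653277e-01,  1.63412686e+00,  1.85825290e-05,
        1.15521109e+00, -2.39269438e-03]), 'qd': array([ 0.00014039,  0.00070426,  0.00074507, -0.00273794,  0.00094837,
        0.00043256]), 'effort': array([ 3.00652493e-03, -6.05248833e+01, -3.42064977e+01,  9.76349838e-05,
        9.47398221e-03, -9.20619868e-06]), 'tcp_pos': array([ 0.21816045, -0.58528892,  0.30316153]), 'tcp_rot': array([-3.14019413e+00, -2.03365767e-05,  3.56763987e-01]), 'contact_force': array([ 0.55179807, -0.44254717, -0.02050757]), 'moment': array([-0.01690832,  0.0124792 , -0.01355693]), 'width': 0.08533213986607485} 0.0726
scene {'vertical_fov': 45.78382145253679, 'cx': 325.11258534286134, 'cy': 240.8156776645411, 'R': array([[-7.42697907e-01,  6.69626595e-01,  2.05736853e-04],
       [ 4.11321300e-01,  4.56448102e-01, -7.88967628e-01],
       [-5.28407614e-01, -5.85879982e-01, -6.14434732e-01]]), 't': array([ 0.4012856 , -0.04409714,  1.66004468])}
top {'vertical_fov': 55.45501930838171, 'cx': 309.980792446899, 'cy': 241.17582667754758, 'R': array([[ 2.73713322e-02, -9.99623756e-01,  1.77692799e-03],
       [-9.97048935e-01, -2.74282858e-02, -7.17015334e-02],
       [ 7.17232942e-02,  1.90882324e-04, -9.97424550e-01]]), 't': array([-0.03933214,  0.55818837,  1.18808433])}
wrist {'vertical_fov': 65.466290599459, 'cx': 317.4343582144019, 'cy': 238.90183213198185, 'T_tool_cam': array([[-5.89092286e-04, -9.46514215e-01, -3.22661578e-01,
         8.25533178e-02],
       [ 9.99999699e-01, -3.94959686e-04, -6.67129794e-04,
         1.74945097e-03],
       [ 5.04009518e-04, -3.22661874e-01,  9.46514163e-01,
        -7.15013543e-02],
       [ 0.00000000e+00,  0.00000000e+00,  0.00000000e+00,
         1.00000000e+00]])}
```

View pics/scene0.png

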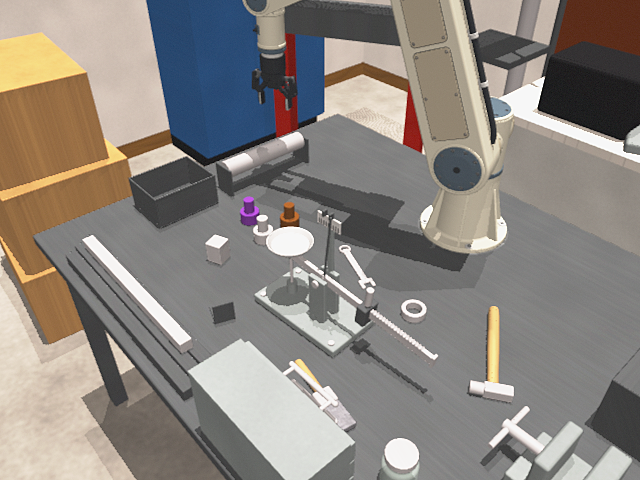

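View pics/top0.png

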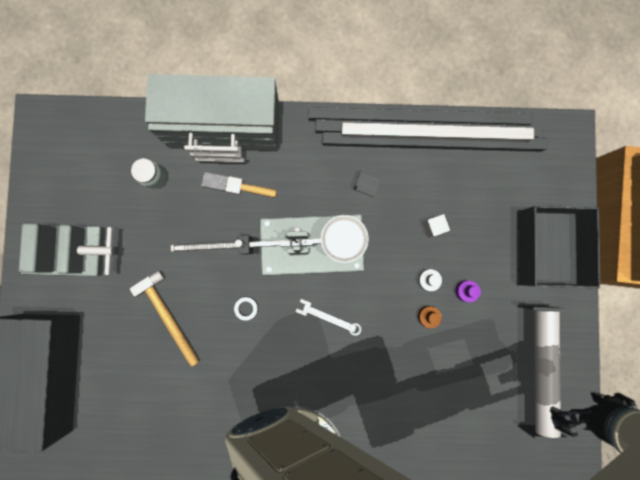

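View pics/wrist0.png

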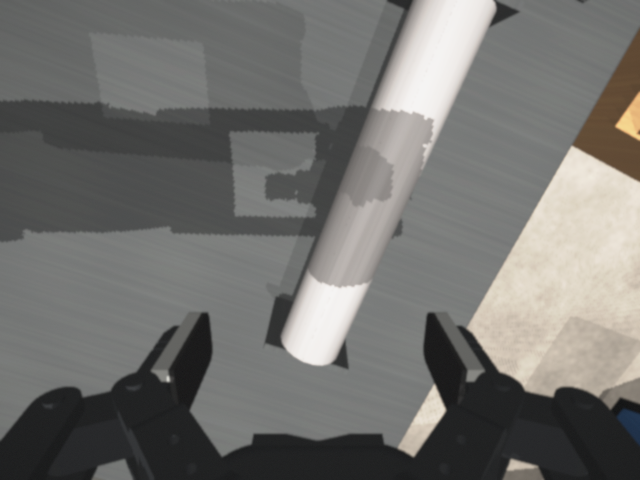

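```bash
cat > h.py <<'E'
from rig import manip
import numpy as np, cv2
from scipy.spatial.transform import Rotation as Ro
def cam(n,save=None):
    s=manip.observe()
    f=manip.grab_frame(n)
    im=f["frame"]; h=im.shape[0]
    F=h/2/np.tan(np.radians(f["vertical_fov"])/2)
    if n=="wrist":
        Rt=Ro.from_euler('xyz',s["tcp_rot"]).as_matrix(); T=np.array(f["T_tool_cam"])
        Rwc=Rt@T[:3,:3]; c=Rt@T[:3,3]+s["tcp_pos"]
    else:
        Rwc=np.array(f["R"]).T; c=-Rwc@np.array(f["t"])
    if save: cv2.imwrite(f"pics/{save}.png",im[:,:,::-1])
    return dict(im=im,F=F,cx=f["cx"],cy=f["cy"],Rwc=Rwc,c=c)
def ray(C,u,v):
    d=C["Rwc"]@np.array([(u-C["cx"])/C["F"],(v-C["cy"])/C["F"],1]); return C["c"],d/np.linalg.norm(d)
def onz(C,u,v,z):
    c,d=ray(C,u,v); return c+d*(z-c[2])/d[2]
def tri(*rs):
    A=0;b=0
    for c,d in rs:
        P=np.eye(3)-np.outer(d,d);A=A+P;b=b+P@c
    X=np.linalg.solve(A,b); return X,[np.linalg.norm((np.eye(3)-np.outer(d,d))@(X-c)) for c,d in rs]
def proj(C,X):
    p=C["Rwc"].T@(np.asarray(X)-C["c"]); return p[:2]/p[2]*C["F"]+[C["cx"],C["cy"]]
def crop(C,x0,y0,x1,y1,k,name):
    cv2.imwrite(f"pics/{name}.png",cv2.resize(C["im"][y0:y1,x0:x1,::-1],None,fx=k,fy=k,interpolation=cv2.INTER_CUBIC))
E
python3 - <<'E'
from h import *
T=cam("top");S=cam("scene")
crop(T,160,190,480,340,2.5,"tc");crop(S,190,180,450,380,3,"sc")
E
```

```text
(no output)
```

View pics/tc.png

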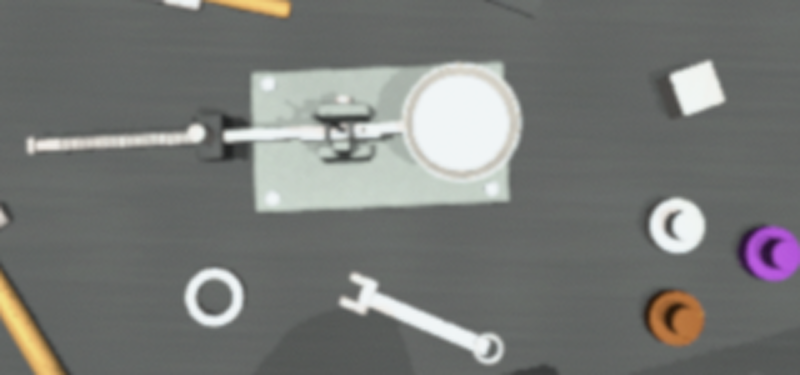

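View pics/sc.png

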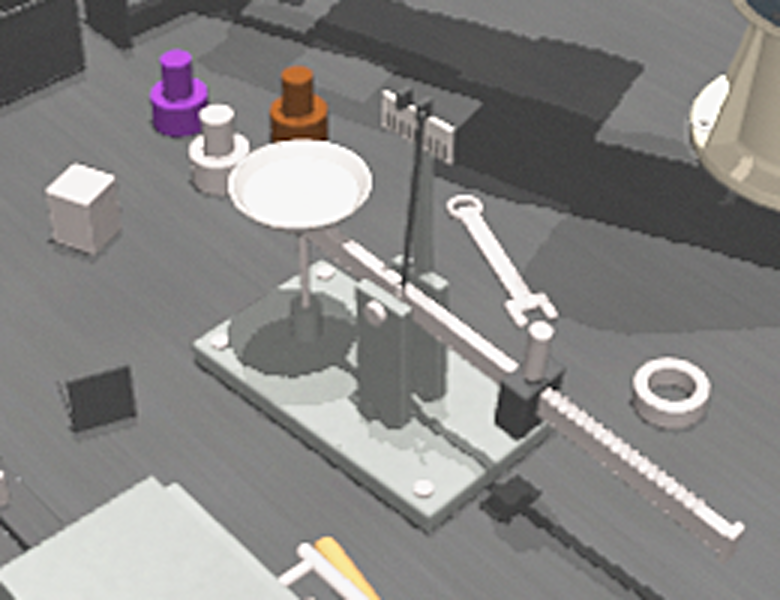

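```bash
python3 - <<'E'
from h import *
T=cam("top");S=cam("scene")
im=T["im"].astype(int)
def roi(m,x0,y0,x1,y1):
    z=np.zeros(m.shape,np.uint8); z[y0:y1,x0:x1]=m[y0:y1,x0:x1]; return z*255
def big(m): return max(cv2.findContours(m,cv2.RETR_EXTERNAL,cv2.CHAIN_APPROX_NONE)[0],key=cv2.contourArea)
g=im.sum(2)/3
c=big(roi(g>130,412,262,448,298)); (u,v),r=cv2.minEnclosingCircle(c); e=cv2.fitEllipse(c)
print("blank foot px",e); b=onz(T,*e[0],.034);print("blank",b, "diam", e[1][0]/T["F"]*(1.19-.034))
print("spigot tri",tri(ray(T,433.2,279.6),ray(S,262.3,218)))
c=big(roi(g>110,255,208,370,280)); rr=cv2.minAreaRect(c); print("plate",rr)
q=np.array([onz(T,*p,.022) for p in cv2.boxPoints(rr)]);print(q.round(4), np.linalg.norm(q-np.roll(q,1,0),axis=1))
c=big(roi(g>225,318,210,372,268)); e=cv2.fitEllipse(c); print("pan floor?",e,onz(T,*e[0],.17))
# corners from crop bolts
for p in [(267,82),(272,199),(492,188)]: print("bolt",onz(T,160+p[0]/2.5,190+p[1]/2.5,.024))
print("stem",tri(ray(T,160+197/2.5,190+132/2.5),ray(S,190+541/3,180+331/3)))
print("beam end",tri(ray(T,160+30/2.5,190+146/2.5),ray(S,190+735/3,180+530/3)))
print("pan z", tri(ray(T,160+461.5/2.5,190+122/2.5),ray(S,190+300/3,180+186/3)))
E
```

```text
blank foot px ((430.6369323730469, 279.9507751464844), (21.779027938842773, 22.4318904876709), 160.3095245361328)
blank [ 0.4656186  -0.34045183  0.034     ] diam 0.05513921463086348
spigot tri (array([ 0.4676723 , -0.33750265,  0.07217578]), [np.float64(0.0010578074690901012), np.float64(0.0010578074690902647)])
plate ((312.18780517578125, 244.44345092773438), (58.45757293701172, 114.3941879272461), 87.27368927001953)
[[ 0.6165  0.1269  0.022 ]
 [ 0.6394 -0.1757  0.022 ]
 [ 0.4849 -0.1858  0.022 ]
 [ 0.4624  0.114   0.022 ]] [0.154575   0.30345223 0.1547782  0.3006799 ]
pan floor? ((343.9056091308594, 238.52725219726562), (37.170230865478516, 37.35813903808594), 91.66092681884766) [ 0.55659186 -0.10247352  0.17      ]
bolt [0.6043379  0.09148094 0.024     ]
bolt [0.48101862 0.08201495 0.024     ]
bolt [ 0.49888592 -0.14872655  0.024     ]
stem (array([0.53957204, 0.13983207, 0.17543072]), [np.float64(7.788891646681145e-05), np.float64(7.788891646683116e-05)])
beam end (array([0.52635319, 0.31290323, 0.10694144]), [np.float64(0.000878780201949039), np.float64(0.0008787802019490571)])
pan z (array([ 0.55613414, -0.10421678,  0.17023365]), [np.float64(0.00020281429223870527), np.float64(0.0002028142922387938)])
```

```bash
python3 - <<'E'
from h import *
manip.move_ptp([0.44,-0.365,0.30],[np.pi,0,np.pi/4]); manip.hold(0.3)
C=cam("wrist","w1"); s=manip.observe();print(s["time_s"],s["tcp_pos"],s["tcp_rot"],s["qpos"])
print(proj(C,[.4656,-.3405,.034]),proj(C,[.4656,-.3405,.074]))
E
```

```text
1.8917 [ 0.43964478 -0.3655282   0.29997756] [-3.14158332e+00  6.53556253e-06  7.84318773e-01] [-6.96227181e-01  2.74638496e-01  1.75344838e+00 -6.31636591e-06
  1.11351566e+00  9.02531615e-02]
[316.76646681 165.58493665] [316.66141579 172.4730861 ]
```

View pics/w1.png

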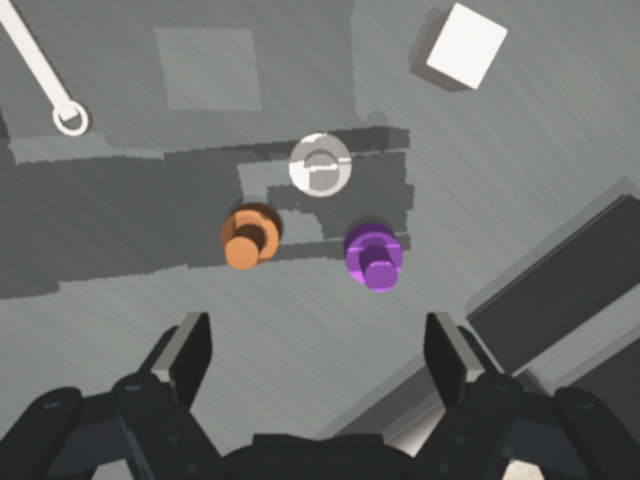

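```bash
python3 - <<'E'
from h import *
C=cam("wrist")
im=C["im"]
g=im.astype(int)
print(onz(C,320.3,165,.034),onz(C,321.5,172.5,.074))
crop(C,270,110,370,220,5,"w1c")
E
```

```text
[ 0.4682974  -0.34221178  0.034     ] [ 0.46839286 -0.34307455  0.074     ]
```

View pics/w1c.png

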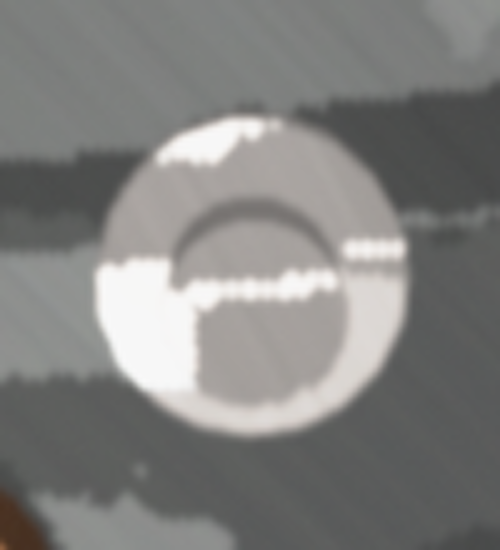

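```bash
python3 - <<'E'
from h import *
o=[np.pi,0,np.pi/4]
manip.move_ptp([0.4675,-0.342,0.20],o)
print(manip.line_to([0.4675,-0.342,0.113],o,velocity=.08,stop_force=15))
manip.grab(60); s=manip.observe();print(s["width"],s["tcp_pos"],s["contact_force"],s["moment"])
manip.line_to([0.4675,-0.342,0.16],o,velocity=.08);manip.hold(.3)
s=manip.observe();print(s["width"],s["contact_force"],s["moment"],s["time_s"])
cam("wrist","w2");cam("scene","s2")
E
```

```text
False
0.027548337595850465 [ 0.46751567 -0.34201421  0.11330013] [-0.71958861  1.21049113  5.09437243] [0.09507848 0.22176762 0.0339143 ]
0.027867174484015992 [ 0.55822538  0.21659523 -4.55540325] [0.03752737 0.00847355 0.04456355] 5.2833
```

View pics/w2.png

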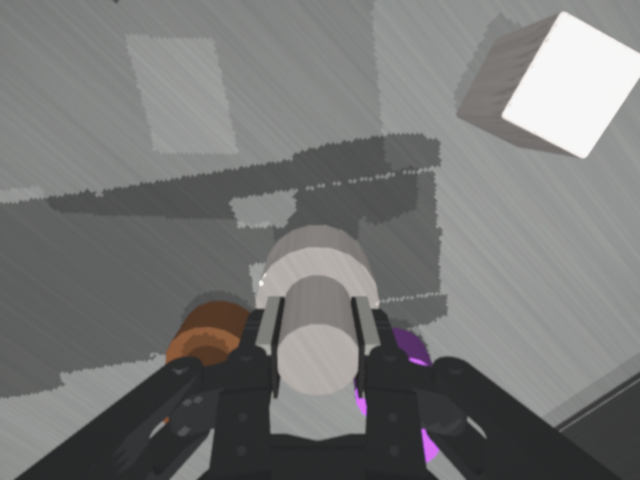

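View pics/s2.png

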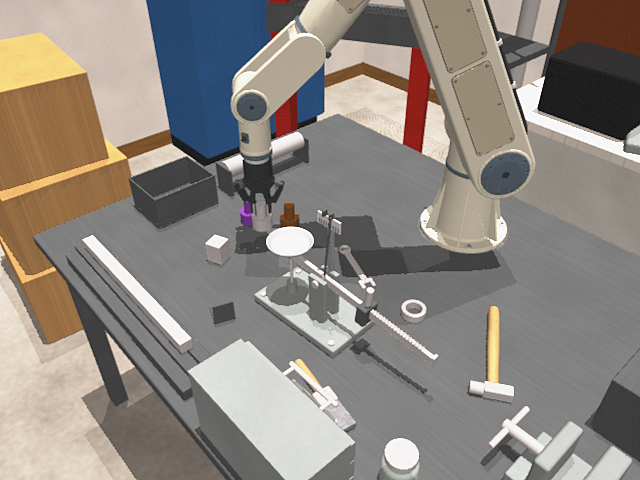

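```bash
python3 - <<'E'
from h import *
C=cam("wrist"); 
s=manip.observe()
print(onz(C,318,360,s["tcp_pos"][2]-.113+.074), onz(C,319,285,s["tcp_pos"][2]-.113+.034),s["tcp_pos"])
yaw=-0.6;o=[np.pi,0,yaw]
p=np.array([.5563,-.1035])
manip.line_to([.4675,-.342,.26],velocity=.2)
manip.move_ptp([.54,-.17,.36],o)
manip.move_ptp([*p,.33],o)
manip.hold(.6)
f=[]
for i in range(5): f.append(manip.observe()["contact_force"][2]); manip.hold(.05)
print(f)
cam("scene","s3");cam("wrist","w3");S=cam("scene");crop(S,200,100,440,320,3,"s3c")
print(manip.observe()["time_s"],manip.observe()["tcp_pos"])
E
```

```text
[ 0.46791397 -0.34341225  0.12079219] [ 0.47508344 -0.33690479  0.08079219] [ 0.46742813 -0.34196995  0.15979219]
[np.float64(-3.6984180536738527), np.float64(-4.102142547839593), np.float64(-4.611306428380041), np.float64(-4.621259980768938), np.float64(-4.433017581129637)]
8.9917 [ 0.55631893 -0.1034539   0.3299908 ]
```

View pics/s3c.png

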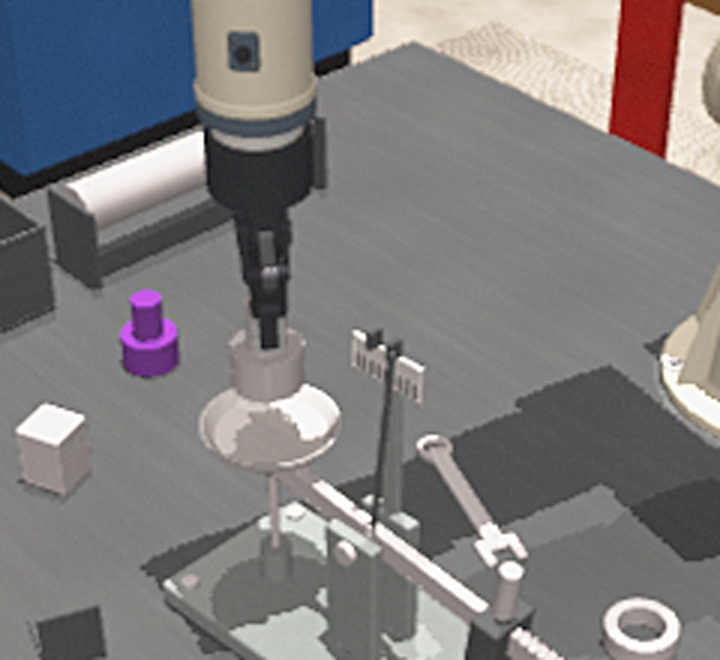

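View pics/w3.png

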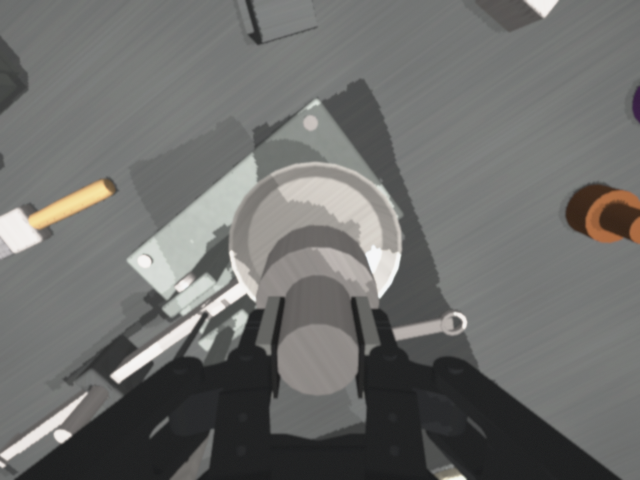

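```bash
python3 - <<'E'
from h import *
C=cam("wrist")
for z in(.17,.179):
  P=np.array([[.5563+.055*np.cos(a),-.1035+.055*np.sin(a),z] for a in np.linspace(0,6.28,73)])
  q=np.array([proj(C,x) for x in P]);print(q.min(0),q.max(0))
E
```

```text
[231.83972512 161.91869127] [399.00117809 319.45349364]
[228.74508297 163.87390795] [401.93323322 326.38721029]
```

```bash
python3 - <<'E'
from h import *
p=[.5563,-.1035]
manip.line_to([*p,.287],velocity=.08)
z=.287
r=manip.line_to([*p,.245],velocity=.02,stop_force=5.5)
s=manip.observe();print(r,s["tcp_pos"],s["contact_force"],s["moment"],s["time_s"])
S=cam("scene");crop(S,200,100,440,320,3,"s4c")
E
```

```text
True [ 0.55652979 -0.10311804  0.25696723] [0.84769004 0.12564102 5.83822524] [0.02642468 0.19243999 0.03746762] 11.125
```

View pics/s4c.png

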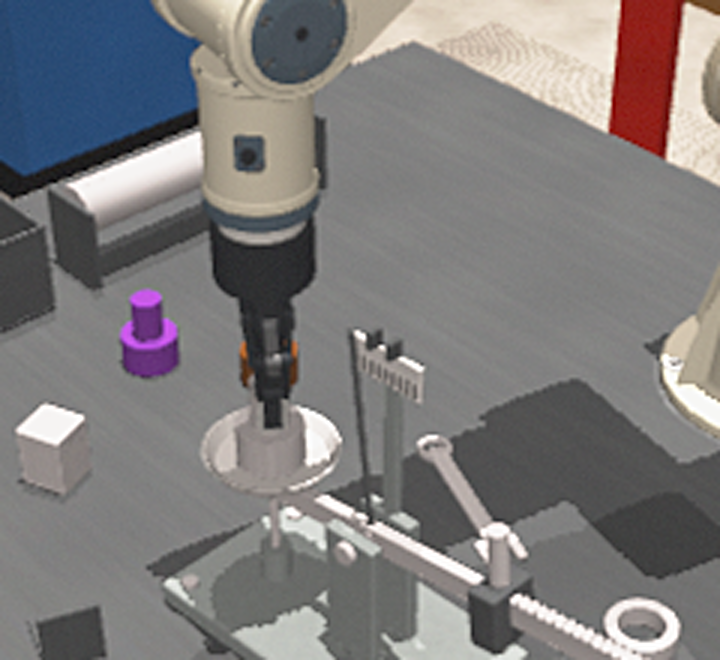

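```bash
python3 - <<'E'
from h import *
s=manip.observe();p=s["tcp_pos"]
print(s["contact_force"])
manip.line_to([.5563,-.1035,p[2]+.0005],velocity=.02);manip.hold(.2);s=manip.observe();print(s["contact_force"],s["tcp_pos"])
manip.release();manip.hold(.2);s=manip.observe();print(s["contact_force"],s["width"])
manip.line_to([.5563,-.1035,.345],velocity=.12)
s=manip.observe();print(s["contact_force"],s["time_s"])
S=cam("scene");crop(S,200,100,440,320,3,"s5c");cam("wrist","w5")
E
```

```text
[-0.09005169  0.90719599  6.00031625]
[ 0.17560586 -0.24288515 -1.41262276] [ 0.55630882 -0.1034293   0.25730188]
[ 0.09454828  0.39286634 -0.08095781] 0.08521316332636195
[ 0.43045494 -0.56609253  0.29986831] 13.3083
```

View pics/s5c.png

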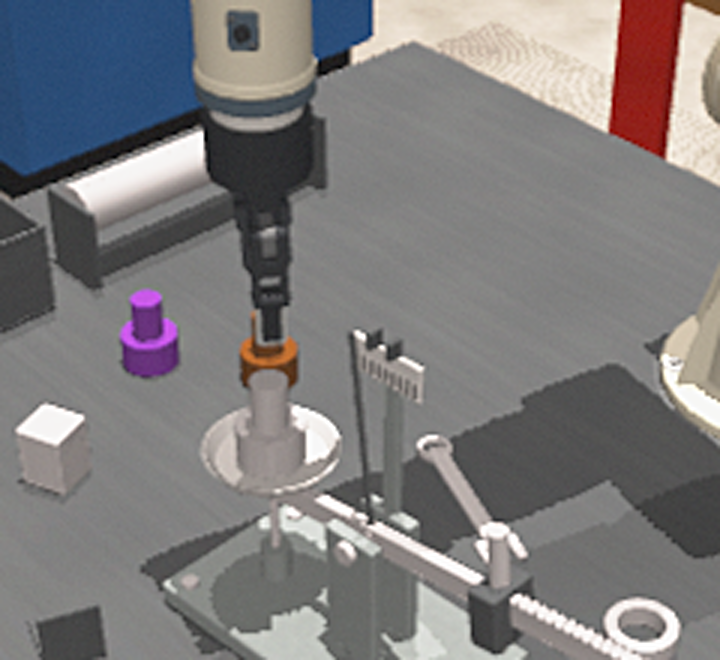

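View pics/w5.png

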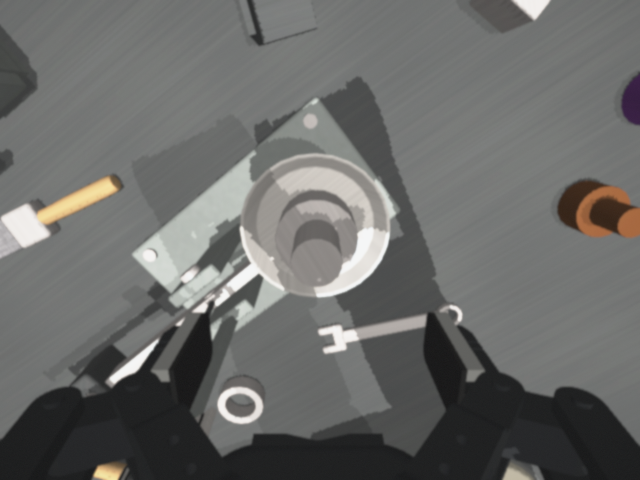

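```bash
python3 - <<'E'
from h import *
manip.line_to([.5563,-.1035,.46],velocity=.25)
manip.grab(30)
T=cam("top");crop(T,160,200,380,290,3.6,"t6");S=cam("scene");crop(S,300,200,440,320,5,"s6")
print(manip.observe()["time_s"])
E
```

```text
14.8833
```

View pics/t6.png

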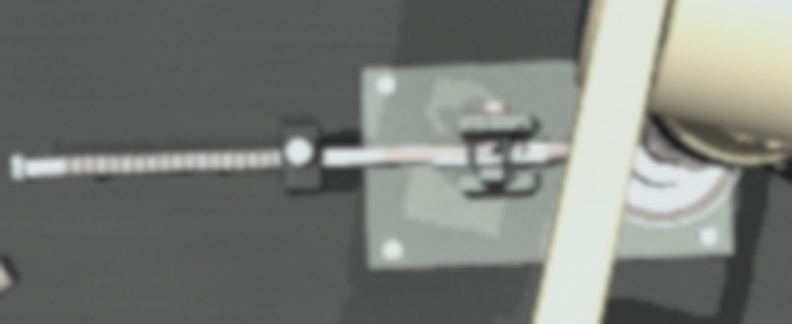

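View pics/s6.png

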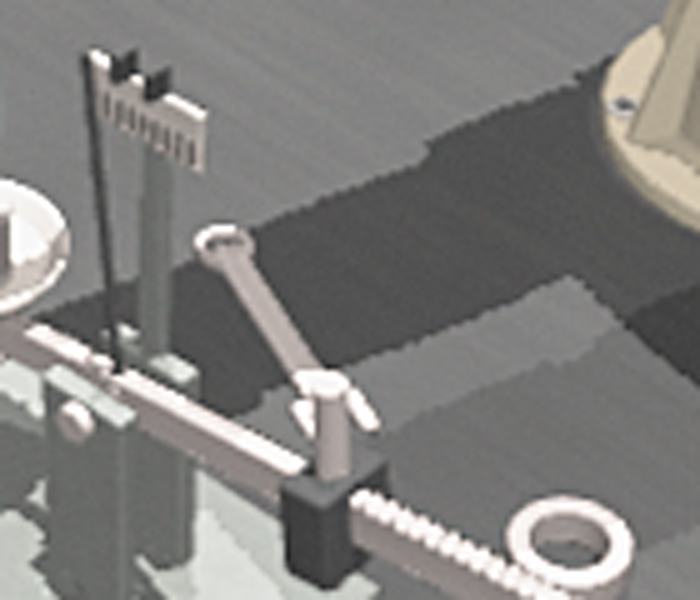

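```bash
cat >> h.py <<'E'
yawS=.0725; yh=np.array([-np.sin(yawS),np.cos(yawS)]); xh=np.array([np.cos(yawS),np.sin(yawS)]); piv=np.array([.5485,.0059])
def W(x,y): return piv+x*xh+y*yh
def L(X): d=np.asarray(X)[:2]-piv; return d@xh,d@yh
E
python3 - <<'E'
from h import *
T=cam("top");S=cam("scene")
X,e=tri(ray(T,242.8,241.9),ray(S,366.6,276.6));print(X,e,L(X)); print(L(onz(T,242.8,241.9,.208)))
X,e=tri(ray(T,160+18/3.6,200+166/3.6),ray(S,300,200)); print(L(onz(T,165,246.1,.165)))
E
```

```text
[0.53967942 0.12661223 0.20496523] [np.float64(0.00045471341157688453), np.float64(0.00045471341157669144)] (np.float64(-5.343686867086579e-05), np.float64(0.12103405475629984))
(np.float64(1.0078042068082476e-05), np.float64(0.12025628833203543))
(np.float64(0.0016628833596639178), np.float64(0.30734329184275755))
```

```bash
python3 - <<'E'
from h import *
o=[np.pi,0,np.pi/2+yawS]
print(manip.ik([*W(0,.09),.2436],o))
manip.move_ptp([*W(0,.085),.45],o)
print(manip.line_to([*W(0,.09),.2446],velocity=.15,stop_force=4))
s=manip.observe();print(s["tcp_pos"],L(s["tcp_pos"]),s["contact_force"],s["time_s"])
cam("wrist","w7");S=cam("scene");crop(S,260,150,420,300,4,"s7")
E
```

```text
[ 1.71982338e-01  3.05504773e-01  1.85126605e+00 -4.44089210e-16
  9.84821832e-01  9.94823382e-02]
False
[0.54245375 0.09570829 0.24539512] (np.float64(0.0004750318467239656), np.float64(0.09001033659956385)) [-0.82291751  0.05374676 -0.16695775] 18.1583
```

View pics/w7.png

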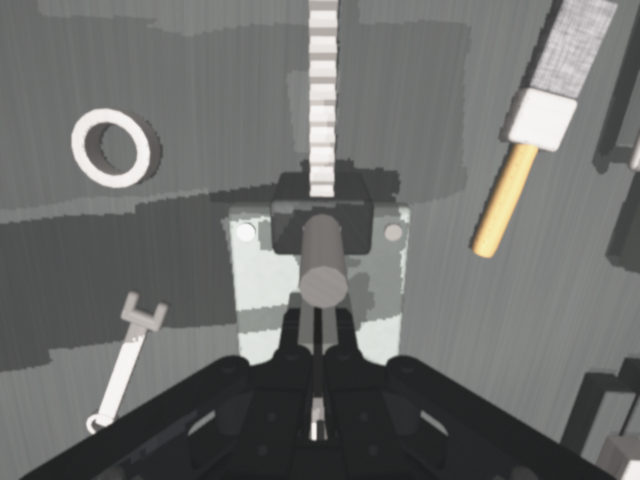

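View pics/s7.png

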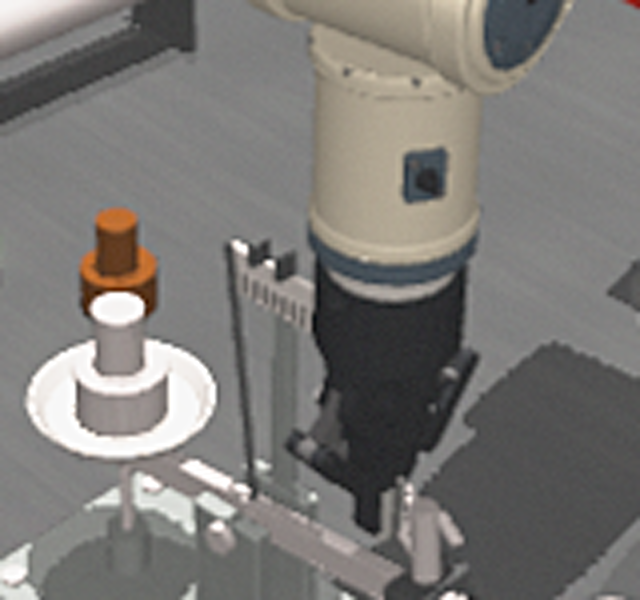

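```bash
python3 - <<'E'
from h import *
r=manip.line_to([*W(0,.125),.2446],velocity=.03,stop_force=2.5)
s=manip.observe();print(r,s["tcp_pos"],L(s["tcp_pos"]),s["contact_force"],s["time_s"])
cam("wrist","w8");S=cam("scene");crop(S,260,150,420,300,4,"s8")
E
```

```text
True [0.54095689 0.10824516 0.24423728] (np.float64(-0.00010976773906108983), np.float64(0.1026226999065964)) [ 2.38937991 -2.50323708  0.57600316] 18.85
```

View pics/w8.png

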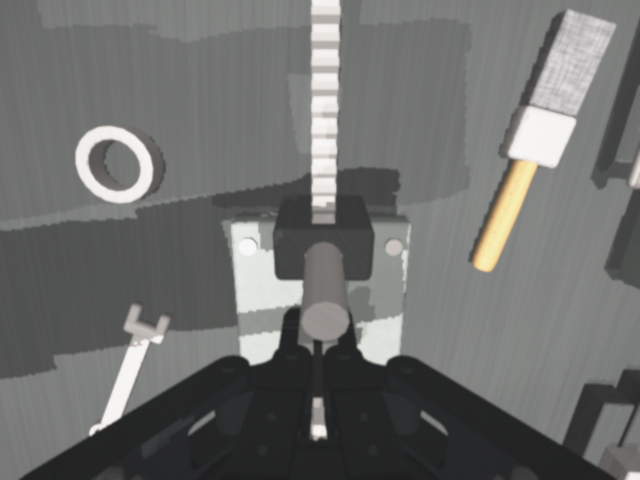

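View pics/s8.png

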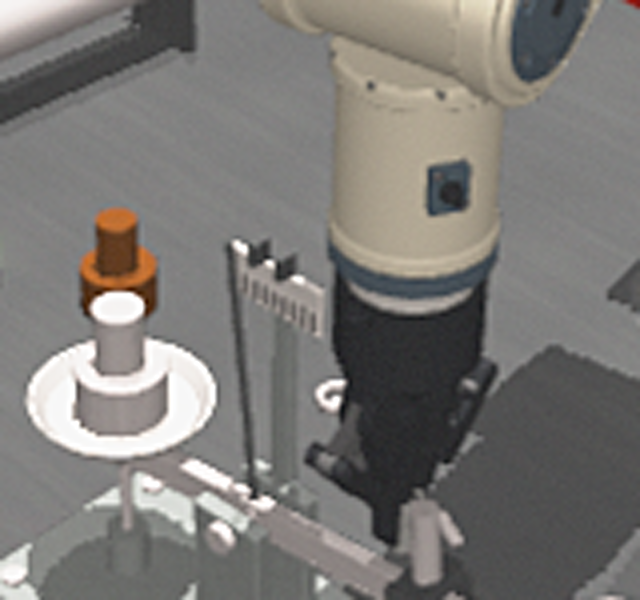

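```bash
cat >> h.py <<'E'
def push(y0,y1,step,z=.2446,v=.02,sf=9):
    n=int(round((y1-y0)/step))
    for y in np.linspace(y0,y1,abs(n)+1)[1:]:
        r=manip.line_to([*W(0,y),z],velocity=v,stop_force=sf)
        s=manip.observe(); f=s["contact_force"]
        print(f"{s['time_s']:.2f} cmd {y:.4f} act {L(s['tcp_pos'])[1]:.4f} fx {f[:2]@xh:.1f} fy {f[:2]@yh:.1f} fz {f[2]:.1f}",r)
        if r: break
E
python3 - <<'E'
from h import *
s=manip.observe();print(s["contact_force"])
push(.1026,.1126,.002)
S=cam("scene");crop(S,260,150,420,300,4,"s9")
E
```

```text
[ 0.71668226 -1.08199541  0.88964586]
19.23 cmd 0.1046 act 0.1042 fx -0.0 fy -4.7 fz -1.4 False
19.48 cmd 0.1066 act 0.1069 fx -0.1 fy -0.4 fz -0.2 False
19.73 cmd 0.1086 act 0.1089 fx -0.0 fy 0.1 fz 0.5 False
19.98 cmd 0.1106 act 0.1104 fx 0.4 fy -2.9 fz -0.9 False
20.23 cmd 0.1126 act 0.1123 fx 1.0 fy -4.1 fz -2.5 False
```

View pics/s9.png

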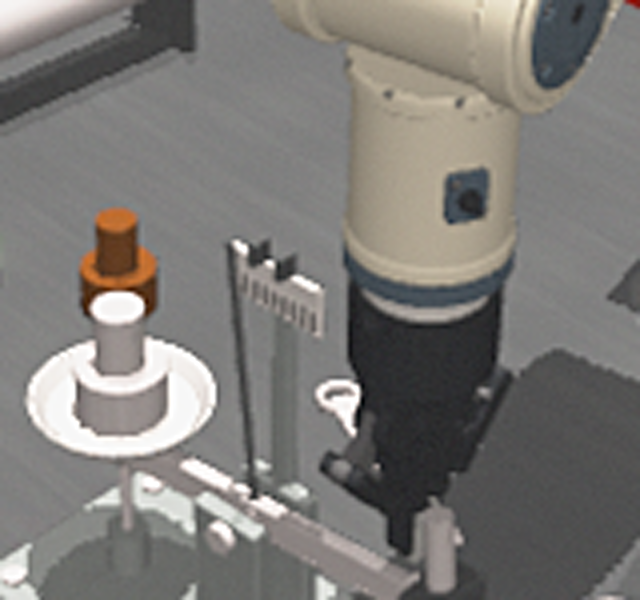

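```bash
cat >> h.py <<'E'
def pushz(y0,y1,step,v=.03,sf=9):
    n=max(1,int(round((y1-y0)/step)))
    for y in np.linspace(y0,y1,n+1)[1:]:
        z=.2446+.11*(y-.103)
        r=manip.line_to([*W(0,y),z],velocity=v,stop_force=sf)
        s=manip.observe(); f=s["contact_force"]
        print(f"{s['time_s']:.2f} cmd {y:.4f} act {L(s['tcp_pos'])[1]:.4f} fx {f[:2]@xh:.1f} fy {f[:2]@yh:.1f} fz {f[2]:.1f}",r)
        if r: break
E
python3 - <<'E'
from h import *
pushz(.1126,.1428,.002)
S=cam("scene");crop(S,260,150,420,300,4,"s10")
E
```

```text
20.52 cmd 0.1146 act 0.1150 fx -0.4 fy -0.4 fz -0.2 False
20.77 cmd 0.1166 act 0.1169 fx -0.0 fy 0.6 fz 0.6 False
21.02 cmd 0.1186 act 0.1185 fx 0.3 fy -2.5 fz -2.4 False
21.27 cmd 0.1207 act 0.1204 fx 0.5 fy -3.9 fz -3.1 False
21.52 cmd 0.1227 act 0.1231 fx -0.4 fy 0.7 fz 0.7 False
21.77 cmd 0.1247 act 0.1250 fx 1.3 fy -0.0 fz -0.6 False
22.02 cmd 0.1267 act 0.1265 fx 0.6 fy -2.7 fz -1.6 False
22.27 cmd 0.1287 act 0.1284 fx 0.4 fy -4.4 fz -3.3 False
22.52 cmd 0.1307 act 0.1312 fx -0.6 fy 0.0 fz 0.1 False
22.77 cmd 0.1327 act 0.1330 fx 0.1 fy 0.5 fz -0.2 False
23.02 cmd 0.1347 act 0.1347 fx 0.1 fy -0.8 fz -1.1 False
23.27 cmd 0.1368 act 0.1364 fx 1.4 fy -5.5 fz -2.5 False
23.52 cmd 0.1388 act 0.1390 fx -0.7 fy -1.2 fz -0.1 False
23.77 cmd 0.1408 act 0.1412 fx 0.5 fy -0.9 fz 0.0 False
24.02 cmd 0.1428 act 0.1430 fx 0.1 fy -0.1 fz -1.1 False
```

View pics/s10.png

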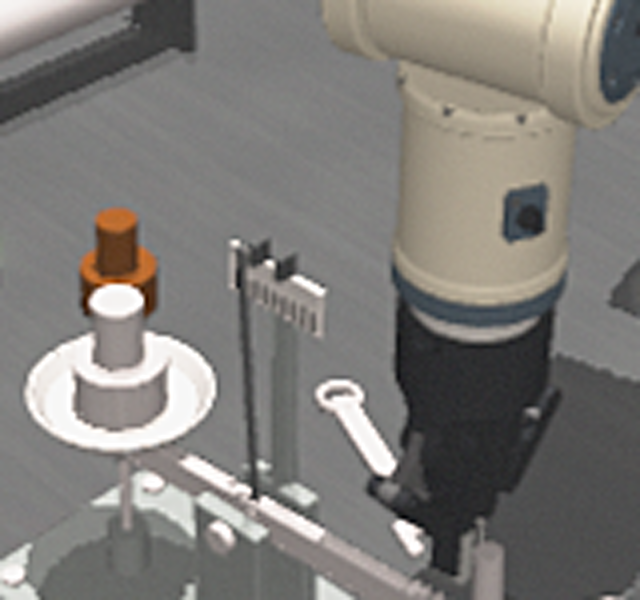

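```bash
python3 - <<'E'
from h import *
manip.line_to([*W(0,.134),.249],velocity=.06); manip.hold(1.2)
print(manip.observe()["time_s"],manip.observe()["contact_force"])
S=cam("scene");crop(S,260,150,420,300,4,"s11")
crop(S,300,195,350,235,14,"s11b")
E
```

```text
25.575 [ 0.27570413 -0.26335816 -0.37730323]
```

View pics/s11b.png

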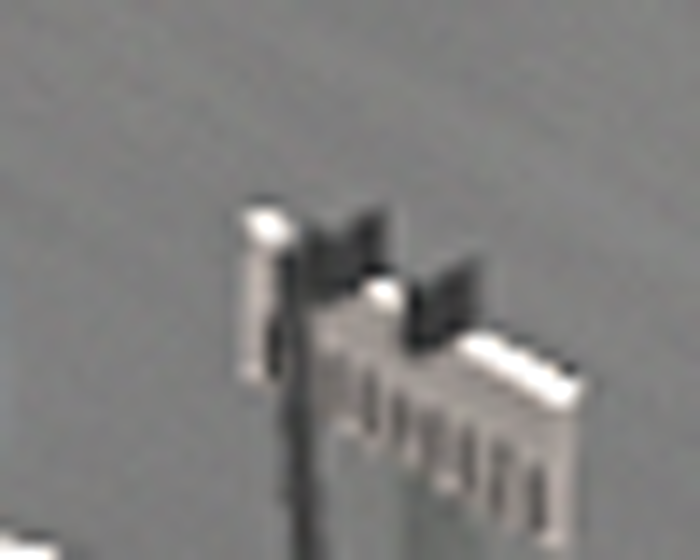

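View pics/s11.png

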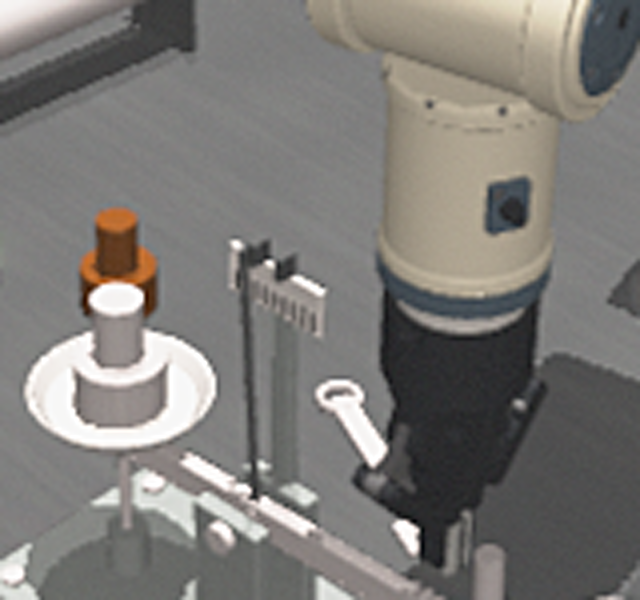

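```bash
python3 - <<'E'
from h import *
S=cam("scene")
for a in (-.11,-.08,-.06,-.04,-.02,0,.02,.04,.11): 
  q=proj(S,[*W(0,.18*np.sin(a)),.13+.18*np.cos(a)]); q2=proj(S,[*W(0,.1*np.sin(a)),.13+.1*np.cos(a)]);print(a,q.round(1),q2.round(1))
E
```

```text
-0.11 [317.3 208.3] [320.5 240.1]
-0.08 [319.1 209.1] [321.5 240.6]
-0.06 [320.4 209.7] [322.1 241. ]
-0.04 [321.6 210.3] [322.8 241.3]
-0.02 [322.9 211. ] [323.5 241.7]
0 [324.1 211.6] [324.1 242.1]
0.02 [325.4 212.3] [324.8 242.5]
0.04 [326.6 213.1] [325.5 242.9]
0.11 [331.1 215.9] [327.8 244.5]
```

```bash
cat >> h.py <<'E'
def pushn(y0,ymax,nsnap,z,step=.001,v=.03,sf=9):
    y=y0;armed=False;c=0
    while y<ymax:
        y+=step
        r=manip.line_to([*W(0,y),z],velocity=v,stop_force=sf)
        s=manip.observe(); f=s["contact_force"];fy=f[:2]@yh
        print(f"{s['time_s']:.2f} cmd {y:.4f} act {L(s['tcp_pos'])[1]:.4f} fy {fy:.1f} fz {f[2]:.1f}",r)
        if fy<-2.5: armed=True
        if armed and fy>-1.3: c+=1;armed=False;print("snap",c)
        if r or c>=nsnap: break
    return y
E
python3 - <<'E'
from h import *
manip.line_to([*W(0,.137),.242],velocity=.05)
y=pushn(.137,.152,1,.242)
S=cam("scene");crop(S,260,150,420,300,4,"s12")
E
```

```text
26.23 cmd 0.1380 act 0.1381 fy -0.6 fz -0.7 False
26.48 cmd 0.1390 act 0.1390 fy -0.2 fz -0.4 False
26.73 cmd 0.1400 act 0.1400 fy 0.3 fz 0.5 False
26.98 cmd 0.1410 act 0.1411 fy 0.4 fz 0.7 False
27.23 cmd 0.1420 act 0.1421 fy 0.0 fz -0.7 False
27.48 cmd 0.1430 act 0.1431 fy 0.1 fz 0.4 False
27.73 cmd 0.1440 act 0.1441 fy 0.4 fz 0.7 False
27.98 cmd 0.1450 act 0.1451 fy -1.0 fz 0.1 False
28.23 cmd 0.1460 act 0.1460 fy -0.5 fz 0.2 False
28.48 cmd 0.1470 act 0.1467 fy -3.0 fz -1.9 False
28.73 cmd 0.1480 act 0.1476 fy -5.7 fz -1.6 False
28.98 cmd 0.1490 act 0.1488 fy -4.4 fz -1.5 False
29.23 cmd 0.1500 act 0.1504 fy -0.5 fz -0.7 False
snap 1
```

View pics/s12.png

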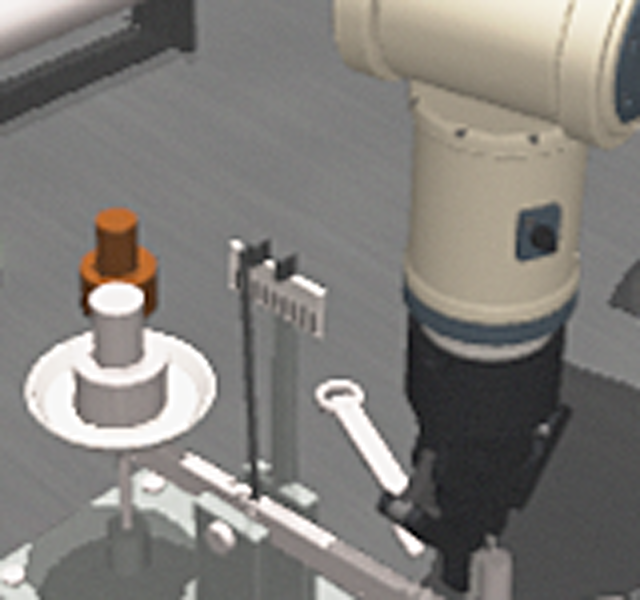

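```bash
python3 - <<'E'
from h import *
manip.line_to([*W(0,.146),.242],velocity=.05); manip.hold(1.2)
S=cam("scene");crop(S,300,195,350,235,14,"s13b");print(manip.observe()["time_s"])
E
```

```text
30.775
```

View pics/s13b.png

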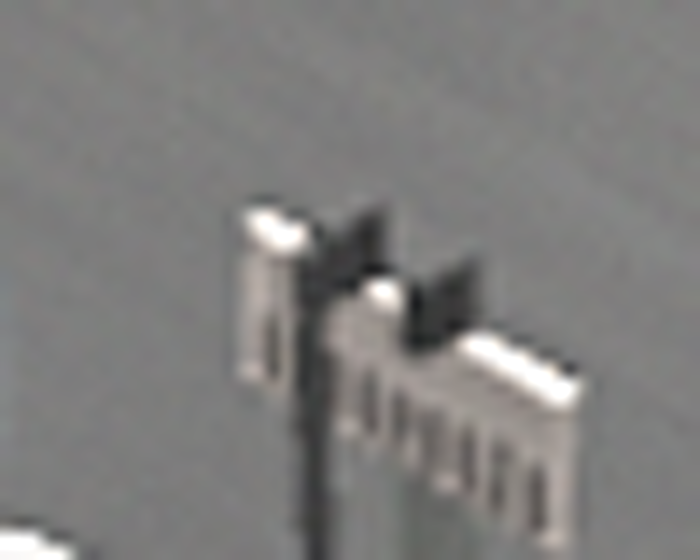

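```bash
python3 - <<'E'
from h import *
manip.line_to([*W(0,.152),.240],velocity=.05)
y=pushn(.152,.162,1,.240)
manip.line_to([*W(0,y-.006),.242],velocity=.05); manip.hold(1.2)
S=cam("scene");crop(S,300,195,350,235,14,"s14b");crop(S,260,150,420,300,4,"s14");print(manip.observe()["time_s"])
E
```

```text
31.30 cmd 0.1530 act 0.1530 fy -0.5 fz 0.3 False
31.55 cmd 0.1540 act 0.1540 fy -0.9 fz -0.1 False
31.80 cmd 0.1550 act 0.1550 fy 0.6 fz -0.3 False
32.05 cmd 0.1560 act 0.1561 fy 0.5 fz 0.1 False
32.30 cmd 0.1570 act 0.1570 fy 0.0 fz -0.2 False
32.55 cmd 0.1580 act 0.1576 fy -4.6 fz -0.7 False
32.80 cmd 0.1590 act 0.1586 fy -4.4 fz -1.5 False
33.05 cmd 0.1600 act 0.1599 fy -2.8 fz -1.1 False
33.30 cmd 0.1610 act 0.1614 fy -0.2 fz 0.6 False
snap 1
34.825
```

View pics/s14b.png

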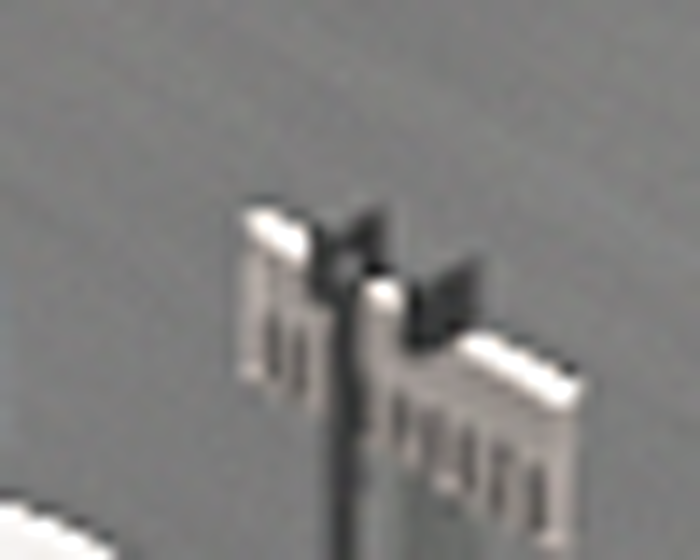

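View pics/s14.png

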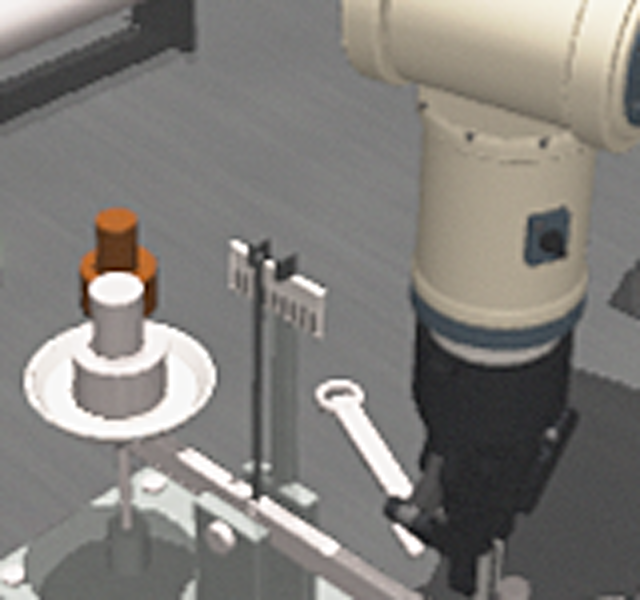

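```bash
python3 - <<'E'
from h import *
manip.line_to([*W(0,.150),.47],velocity=.25)
manip.move_ptp([*W(-.05,0),.48],[np.pi,0,yawS]); manip.hold(1.0)
for i in (0,1):
    C=cam("wrist",f"w15_{i}"); manip.hold(.3)
crop(C,200,100,440,280,3.3,"w15c")
print([proj(C,[*W(0,d),.31]) for d in(-.007,0,.007)],manip.observe()["time_s"])
E
```

```text
[array([325.72260621, 166.06274868]), array([314.79746536, 166.06814562]), array([303.87279354, 166.07354234])] 38.7583
```

View pics/w15_1.png

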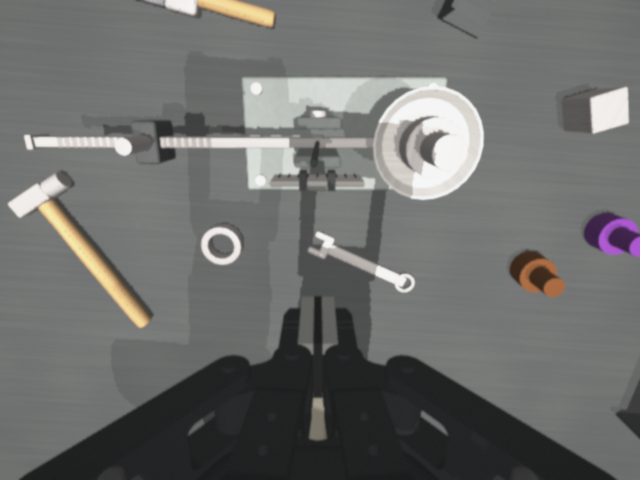

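View pics/w15c.png

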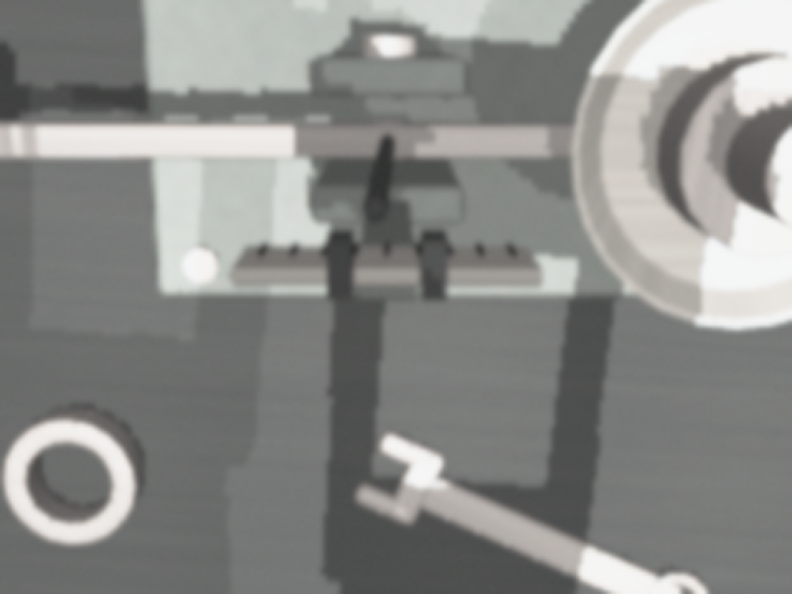

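```bash
python3 - <<'E'
from h import *
a=cv2.imread("pics/w15_0.png").astype(int);b=cam("wrist","w16")["im"][:,:,::-1].astype(int)
print(abs(a-b)[90:200,230:500].max(), manip.observe()["time_s"])
manip.line_to([*W(-.05,0),.54],velocity=.15)
manip.hold(.5);cam("top","t16");cam("scene","s16")
manip.hand_in()
E
```

```text
25 38.8083
the job is handed in; nothing more can be done
```

View pics/s16.png

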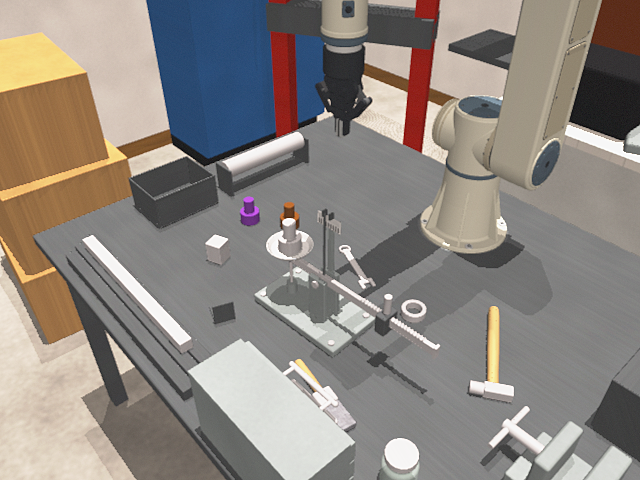

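The job is handed in at about 40 s. The blank stands spigot up in the middle of the pan, and the poise is at about notch 8, counted from its push-by-push snaps starting at notch 1. The poise was only pushed, with the closed fingers against its stem. The highest push I logged was about 6 N, and pressing the blank onto the pan peaked at about 10 N.

**Pointer:** in the last close wrist view the tip stands between the two teeth, about 2 mm (0.012 rad) to the +y side of the middle. That makes this the nearest notch. A rougher reading from the scene camera gave about -0.01 rad instead, also inside the gap.

**Stillness:** two wrist views about 0.35 s apart differed by at most 25 of 255 grey levels around the scale. I took that as noise rather than movement, but did not track the tip itself between them.

**Blank's weight:** while it was held, the force reading gave about 0.46 kg. That fits notch 8 to 9.

**Rest of the bench:** the last scene picture shows everything else apparently where it was, judged by eye. The gripper was clear of the scale and touching nothing.

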